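# Free the bin's pedal and hold the lid open

### The job

The make-up artist has both hands full of used pads and needs the bin open, but a hair-wax tin has slid under the front edge of its pedal: push the tin along the table until it is well clear of the pedal; do not pick it up or tip it. Then press the pedal slowly all the way down with your fingertips, so that the lid swings fully open without being flung up, and finish while still holding the pedal down. Raise the lid only by the pedal, and leave the other things on the table where they stand.

Things in the scene. Friction and masses are not known exactly. Their poses are not given: they have to be found in the camera images.
- bin: the round brushed-steel pedal bin on the make-up table, 170 mm across, 257 mm tall with its lid shut, fixed to the table. Origin: on the table under the bin's centre; z up. Its pedal sticks out towards the bin's -x; the lid's hinge is at the top on the +x side. The bin's wall is 85 mm from its centre.
- pedal_top (a point): steel foot plate at the outer end of the pedal, with black ribs: 46 mm along the bin's x, 72 mm along its y, 6 mm thick. This point: centre of its top face; at rest 0.152 m from the bin's centre towards the bin's -x, 53 mm above the table, rising outwards at 0.16 rad; pressed fully it lies level, top 23 mm above the table. It takes about 9 to 16 N all the way down and springs back when let go.
- pedal_lever: the whole steel pedal: foot plate and the 28 mm wide flat arm behind it. Origin: on its pin inside the base of the bin.
- pedal (a joint): tilt of the pedal lever, rad: 0 at rest (up), 0.16 fully down on its stop. The lever turns about a pin 190 mm behind the plate's centre, inside the base of the bin; its short rear end pushes a rod up the back of the bin, and that swings the heavy lid up.
- lid (a joint): angle of the lid, rad: 0 shut, 1.2 fully open. It follows the pedal: 7.5 times the pedal's angle.
- lid_shell: the domed steel lid, 175 mm across. Origin: on its hinge at the back of the bin, 236 mm above the table. It opens upwards and away from the pedal.
- tin: flat round hair-wax tin, aluminium with an orange lid (small pale spot on top), 76 mm across, 30 mm tall, about 130 g, loose on the table. Origin: centre of its underside. At the start its edge is 11 to 19 mm in under the outer edge of the foot plate, where it blocks the pedal a little over halfway down. The gap over it there is about 19 mm.
- spray_bottle: matt black spray bottle with a pale grey band, 46 mm across, 161 mm tall. Leave it alone. Origin: centre of its underside.
- foundation: skin-tone bottle with a black cap, 38 mm across, 115 mm tall. Leave it alone. Origin: centre of its underside.
- powder_jar: low beige jar with a black lid, 70 mm across, 45 mm tall. Leave it alone. Origin: centre of its underside.
- palette: flat black palette with rows of round colour pans, 110 x 180 x 12 mm. Leave it alone. Origin: centre of its underside.
- brush_pot: black pot 84 mm across full of make-up brushes, about 220 mm tall over all. Leave it alone. Origin: centre of its underside.
- hairbrush: red paddle brush lying bristles down, about 220 mm long. Leave it alone. Origin: under the middle of its head.
- tumbler: clear glass tumbler, 72 mm across, 95 mm tall. Leave it alone. Origin: centre of its underside.
Things that resemble listed ones, but are neither listed nor needed, are in the scene too. Leave any green or pink look-alike of the tin alone.

How it is judged:
By the outcome, as a careful person would: the job done as asked, in the order asked, and still so for the second after the job is handed in, while the arm keeps its last pose, push and grip.
It also fails if it takes over 48 s, if anything falls off the work surface, if the arm or the gripper's body presses on something with over 40 N, if the wrist force passes 120 N, or if a joint passes its speed limit or range.

### The arm

A 7-joint arm with a two-finger parallel gripper is mounted at the origin on the work surface. World frame = base frame: x ahead of the robot, y to its left, z up, the work surface at z = 0. Lengths are in m, angles in rad, forces in N, time in s.
With the tool pointing down it reaches from about 0.425 to 0.875 m from the base axis. Payload 4.7 kg.
Tool frame: the origin (TCP) lies midway between the tips of the shut fingers; the grasp point (between the pads) lies 19 mm behind it; y points along the fingers, z is the direction in which the jaws open and shut, and the axes are right-handed (so a half turn about y gives the same grasp; the last joint's range is limited). The gripper opens to 87 mm and grips with 3 to 60 N. Pads are 19 mm wide; open, the fingers measure 117 mm over their backs; the gripper's body (75 mm by 190 mm) begins 51 mm behind the grasp point.
Start: joints at [1.14, 0.321, -0.07, 1.45, 0.023, 1.371, -0.057], TCP at [0.28, -0.587, 0.223] pointing down, gripper open.
Joint ranges: [-2.86, 2.86], [-0.3, 2.09], [-1.38, 1.24], [0.06, 2.45], [-1.56, 4.7], [0.09, 2.05], [-2.69, 2.69]. Speed limits (rad/s): [2.57, 2.57, 3.14, 3.14, 3.14, 3.14, 3.14].

### API

Orientations are given as a rotation vector (axis times angle).
In Python, from bench import ctrl gives the robot as it stands.
- The arm moves only by the tool play_rows, never from a script. Its arguments are lists of equal length, an entry for each row: "translation": the shift along the tool's x, y, z in mm, a list of three; "turn": the turn, a rotation vector about the tool's x, y, z in rad, a list of three; "fingers": the opening, from -1 (shut) to 1 (fully open), so that 0 is half open. In form: {"translation": [[dx, dy, dz], ...], "turn": [[wx, wy, wz], ...], "fingers": [fingers, ...]}. A call has exactly 10 rows; each row shifts and turns the commanded pose from where the row before left it, along the tool's axes as they then stand; what a row does not reach is not made up. A row lasts 1/12 s, in which the tool goes at most 41.7 mm and 7.16 degrees, less where a joint would pass 70% of its speed; a pose out of reach is approached as far as the arm can. A call with a gripper value outside its range is refused whole. The fingers move at their own pace and stop on an object; "grip_force" is the grip in N (left out, the last holds). Time passes only in rows, so rows that do not move let the fingers close, or fill a call up. It gives the time, the measured TCP pose, the force and the opening at its end, in the units of the state.
- ctrl.get_state(): the state, without advancing time (a new reading comes with each control period).
- ctrl.get_image(name): name is "scene" or "top"; returns the picture (400x640x3 uint8, blue, green, red); there is no depth.
- ctrl.camera_info(name): a dict with "camera_matrix" (3x3 intrinsics, pixels), "R" (3x3) and "t" (3): a world point X has camera coordinates R X + t. Camera axes: x right, y down, z forward; pixel columns grow to the right and rows downward; lengths in m; the calibration is good to about 2 mm. A picture is of the moment at which its call begins. camera_info takes no time and is no camera call.
- ctrl.close_job(): hands the job in, once; it reports no verdict.
The state is a dict: "time": time; "joint_positions": joint angles; "qd": joint speeds; "joint_torque": joint torques, N m; "position": TCP position; "tool_rot": TCP orientation; "ft_force": force on the tool from outside, world axes, zero at the start; "torque": the same for the moment, N m; "grip_width": opening from 0.0 (shut) to 1.0 (fully open).
Only numpy, scipy, OpenCV 4.12 (cv2) and the standard library are available. Lean on these libraries where they do the work, as an engineer would, in place of code of your own. Each camera call takes 0.05 s, during which the arm holds its last target.

## Working session

There is one attempt and no reset: what is moved stays moved. The work goes in short steps, Python scripts to look and compute and a tool call to move; the robot and the scene stay as the last step left them, time stands still between calls to the robot, and variables do not carry over. Pictures are saved under pics/ and viewed, and the job is handed in when it is done.

Besides the shell and the picture viewer there is one more tool, called after "Emit:" as a command line: name --argument value ..., lists and objects as JSON in quotes. play_rows: Moves the arm, as the interface text tells. Its arguments: {"type":"object","properties":{"translation":{"type":"array"},"turn":{"type":"array"},"fingers":{"type":"array"},"grip_force":{"type":"number"}},"required":["translation","turn","fingers"]}

```bash
ls; mkdir -p pics; python3 - <<'E'
from bench import ctrl
import cv2
s=ctrl.get_state(); print(s)
for n in("scene","top"):
    cv2.imwrite(f"pics/{n}0.png",ctrl.get_image(n)); print(n,ctrl.camera_info(n))
E
```

```text
pics
{'time': 0.0, 'joint_positions': array([ 1.14010175,  0.32182724, -0.07007276,  1.45167003,  0.02261926,
        1.37083881, -0.05687672]), 'qd': array([-4.37234515e-04,  7.16940336e-04, -9.01829133e-04,  2.20549192e-03,
        2.92538868e-03,  2.62741597e-04,  7.02243386e-05]), 'joint_torque': array([-9.09007031e-05, -4.91289282e+01, -4.04202528e-01, -3.12525308e+01,
       -6.39335182e-02,  4.35924833e-02,  1.60478262e-04]), 'position': array([ 0.27937391, -0.58627029,  0.2214612 ]), 'tool_rot': array([-0.44724296,  1.97696629, -1.97316437]), 'ft_force': array([-0.00977003, -0.56669443, -0.51132146]), 'torque': array([-0.06127618, -0.00526529,  0.0754503 ]), 'grip_width': 0.9998121541119435}
scene {'camera_matrix': array([[412.80404645,   0.        , 317.92321477],
       [  0.        , 412.80404645, 195.23287167],
       [  0.        ,   0.        ,   1.        ]]), 'R': array([[-0.49396314,  0.86948108, -0.00175184],
       [ 0.61076425,  0.34554743, -0.71243527],
       [-0.61884364, -0.35298673, -0.70173565]]), 't': array([ 0.3319576 , -0.20694442,  1.87049916])}
top {'camera_matrix': array([[380.29365983,   0.        , 325.11572913],
       [  0.        , 380.29365983, 198.27116211],
       [  0.        ,   0.        ,   1.        ]]), 'R': array([[ 0.00482489, -0.99997492,  0.00518391],
       [-0.99145703, -0.00545937, -0.13031941],
       [ 0.13034445, -0.00451084, -0.99145851]]), 't': array([-0.05841576,  0.58002805,  1.23788617])}
```

View pics/scene0.png

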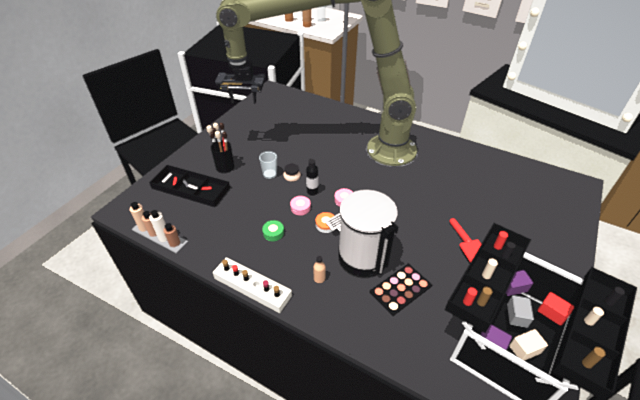

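View pics/top0.png

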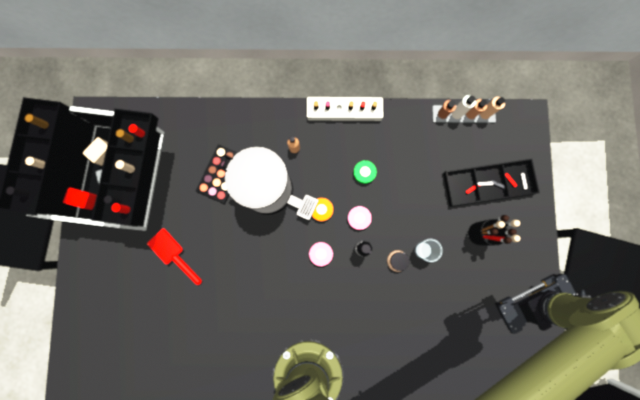

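The top view shows the bin at (258,180), the pedal plate at (305,207) and an orange tin at (321,210). Possible confusions with the tin are the green tin (365,172), pink tin (359,218), pink tin (320,254), and the beige and black jar (397,261). The orange one under the pedal fits the description.

```bash
cat > h.py <<'E'
import numpy as np,cv2
from bench import ctrl
def ray(n,u,v,z):
    c=ctrl.camera_info(n);K,R,t=map(np.asarray,(c["camera_matrix"],c["R"],c["t"]))
    d=R.T@np.linalg.inv(K)@[u,v,1.]; o=-R.T@t
    return o+d*(z-o[2])/d[2]
def proj(n,X):
    c=ctrl.camera_info(n);p=c["R"]@np.asarray(X)+c["t"];p=c["camera_matrix"]@p;return p[:2]/p[2]
def hsvmask(im,lo,hi): return cv2.inRange(cv2.cvtColor(im,cv2.COLOR_BGR2HSV),lo,hi)
E
python3 - <<'E'
from h import *
t=cv2.imread("pics/top0.png"); s=cv2.imread("pics/scene0.png")
a=cv2.resize(t[130:280,200:400],(800,600),interpolation=cv2.INTER_CUBIC); cv2.imwrite("pics/ctop.png",a)
b=cv2.resize(s[170:290,270:430],(800,600),interpolation=cv2.INTER_CUBIC); cv2.imwrite("pics/cscene.png",b)
for n,im in(("top",t),("scene",s)):
    for nm,lo,hi in(("orange",(8,150,150),(22,255,255)),("green",(50,120,80),(80,255,255)),("pink",(150,60,120),(175,255,255))):
        N,L,S,C=cv2.connectedComponentsWithStats(hsvmask(im,lo,hi))
        for i in range(1,N):
            if S[i][4]>60: print(n,nm,S[i],C[i].round(1),ray(n,*(S[i][0]+S[i][2]/2-.5,S[i][1]+S[i][3]/2-.5),.03).round(4))
E
```

```text
top orange [312 197  22  25  77] [324.9 210.7] [ 0.5449 -0.0468  0.03  ]
top green [353 160  24  24 335] [364.4 171.8] [ 0.6742 -0.1893  0.03  ]
top pink [347 206  25  24  87] [359.3 218.2] [ 0.5169 -0.1695  0.03  ]
top pink [308 241  26  26 110] [320.1 253.4] [ 0.3967 -0.0411  0.03  ]
scene orange [315 212  19  17 100] [323.  219.6] [ 0.5487 -0.0442  0.03  ]
scene green [263 221  21  20 276] [273. 231.] [ 0.6838 -0.1797  0.03  ]
scene pink [334 188  19  19  65] [338.8 196.5] [ 0.4067 -0.0381  0.03  ]
scene pink [290 195  21  21 155] [300.  207.3] [ 0.5265 -0.1616  0.03  ]
```

View pics/ctop.png

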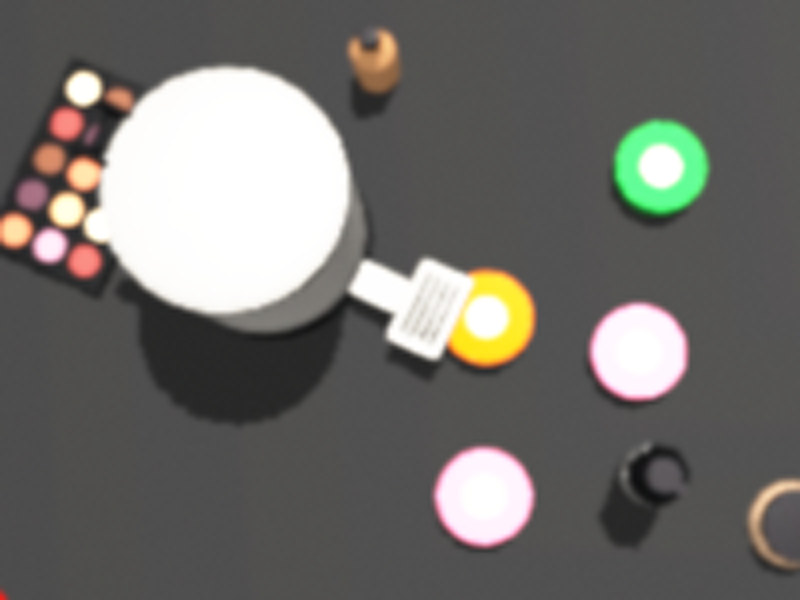

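View pics/cscene.png

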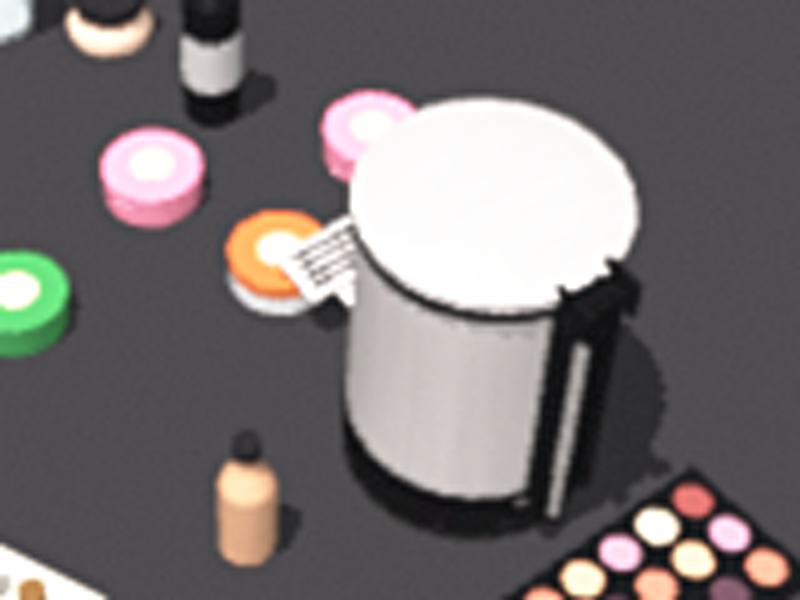

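```bash
python3 - <<'E'
from h import *
def T(cx,cy,z): return ray("top",200+(cx+.5)/4-.5,130+(cy+.5)/4-.5,z)
def S(cx,cy,z): return ray("scene",270+(cx+.5)/5-.5,170+(cy+.5)/5-.5,z)
print("tin",T(487,318,.03),"spot scene",S(277,250,.03))
P=[(425,258),(475,275),(440,361),(387,342)]
for p in P: print("plate",T(*p,.053))
pc=np.mean([T(*p,.053) for p in P],0)
lid=T(226,190,.24); print("pc",pc,"lid",lid, "lid scene",S(495,205,.24))
d=pc[:2]-lid[:2]; print(np.linalg.norm(d),np.degrees(np.arctan2(d[1],d[0])))
tin=T(487,318,.03);d=tin-pc;print("tin from plate",np.linalg.norm(d[:2]),np.degrees(np.arctan2(d[1],d[0])))
for nm,p,z in(("green",(661,168),.03),("pinkA",(639,352),.03),("pinkB",(484,497),.03),("spraytop",(660,473),.161),("found",(372,42),.115)): print(nm,T(*p,z))
E
```

```text
tin [ 0.54449276 -0.04305038  0.03      ] spot scene [ 0.54511774 -0.04193409  0.03      ]
plate [0.59189467 0.00858795 0.053     ]
plate [ 0.57789398 -0.03300557  0.053     ]
plate [ 0.50638504 -0.00472529  0.053     ]
plate [0.52182731 0.03908692 0.053     ]
pc [0.54950025 0.002486   0.053     ] lid [0.61322754 0.14157819 0.24      ] lid scene [0.61332043 0.14655527 0.24      ]
0.15299609750541832 -114.61563395108132
tin from plate 0.045810886948486826 -96.2754229929819
green [ 0.6737802  -0.19059576  0.03      ]
pinkA [ 0.51651313 -0.17074397  0.03      ]
pinkB [ 0.39551269 -0.04147555  0.03      ]
spraytop [ 0.41573065 -0.17331272  0.161     ]
found [0.75815593 0.0502819  0.115     ]
```

```bash
cat >> h.py <<'E'
from scipy.spatial.transform import Rotation as Ro
def st():
    s=ctrl.get_state(); R=Ro.from_rotvec(s["tool_rot"]).as_matrix()
    print("t",round(s["time"],2),"p",(s["position"]*1000).round(1),"F",s["ft_force"].round(2),"grip",round(s["grip_width"],3))
    return s,R
def totool(d): # world mm -> tool
    s,R=st(); return (R.T@np.asarray(d,float)).round(2)
E
python3 - <<'E'
from h import *
s,R=st(); print(R.round(3)); print("yaw of tool z",np.degrees(np.arctan2(R[1,2],R[0,2])))
for nm,px,z in(("brushpot",(500,232),.15),("tumbler",(429,250),.095),("jar",(397,261),.045)): print(nm,ray("top",*px,z).round(3))
E
```

```text
t 0.1 p [ 279.4 -586.3  221.6] F [ 0.66 -0.12  0.25] grip 1.001
[[-0.903 -0.001  0.43 ]
 [-0.43   0.002 -0.903]
 [ 0.    -1.    -0.002]]
yaw of tool z -64.5145152508405
brushpot [ 0.465 -0.585  0.15 ]
tumbler [ 0.41  -0.383  0.095]
jar [ 0.374 -0.291  0.045]
```

Emit:
play_rows --translation '[[0,-8,0],[0,-8,0],[0,-8,0],[0,-8,0],[0,-8,0],[0,-8,0],[0,-8,0],[0,-8,0],[0,-8,0],[0,-8,0]]' --turn '[[0,-0.0724,0],[0,-0.0724,0],[0,-0.0724,0],[0,-0.0724,0],[0,-0.0724,0],[0,-0.0724,0],[0,-0.0724,0],[0,-0.0724,0],[0,-0.0724,0],[0,-0.0724,0]]' --fingers '[-1,-1,-1,-1,-1,-1,-1,-1,-1,-1]' --grip_force 20

```text
time: 0.93
position: [0.2795, -0.5865, 0.3023]
tool_rot: [-0.994, 1.497, -1.495]
ft_force: [-0.6, 0.4, -0.4]
grip_width: 0.329
```

```bash
python3 - <<'E'
from h import *
s,R=st(); print(R.round(3)); p=s["position"]*1000
tgt=np.array([478,-14,300.]); print((R.T@(tgt-p)).round(1))
E
```

```text
t 0.93 p [ 279.5 -586.5  302.3] F [-0.55  0.39 -0.35] grip 0.329
[[-0.388 -0.001  0.922]
 [-0.922  0.001 -0.388]
 [-0.001 -1.    -0.001]]
[-604.7    2.7  -39.2]
```

Emit:
play_rows --translation '[[-15,0,-2],[-30,0,-2],[-32,0,-2],[-32,0,-2],[-32,0,-2],[-32,0,-2],[-32,0,-2],[-32,0,-2],[-32,0,-2],[-32,0,-2]]' --turn '[[0,0,0],[0,0,0],[0,0,0],[0,0,0],[0,0,0],[0,0,0],[0,0,0],[0,0,0],[0,0,0],[0,0,0]]' --fingers '[-1,-1,-1,-1,-1,-1,-1,-1,-1,-1]'

```text
time: 1.77
position: [0.3791, -0.3002, 0.3022]
tool_rot: [-0.992, 1.499, -1.499]
ft_force: [1.1, 0.1, 0.8]
grip_width: 0.006
```

Emit:
play_rows --translation '[[-32,0,-2],[-32,0,-2],[-32,0,-2],[-32,0,-2],[-32,0,-2],[-32,0,-2],[-32,0,-2],[-32,0,-2],[-30,0,-2],[-15,0,-1]]' --turn '[[0,0,0],[0,0,0],[0,0,0],[0,0,0],[0,0,0],[0,0,0],[0,0,0],[0,0,0],[0,0,0],[0,0,0]]' --fingers '[-1,-1,-1,-1,-1,-1,-1,-1,-1,-1]'

```text
time: 2.6
position: [0.4797, -0.0129, 0.3025]
tool_rot: [-0.994, 1.496, -1.494]
ft_force: [-0.3, 0.5, 0.1]
grip_width: 0.005
```

```bash
python3 - <<'E'
from h import *
s,R=st(); print(R.round(3)); p=s["position"]*1000
tgt=np.array([478,-14,12.]); print((R.T@(tgt-p)).round(1), s["joint_positions"].round(2))
a=ctrl.get_image("scene"); cv2.imwrite("pics/s1.png",a)
t=ctrl.get_image("top"); cv2.imwrite("pics/t1.png",t)
E
```

```text
t 2.6 p [479.7 -12.9 302.5] F [-0.28  0.53  0.1 ] grip 0.005
[[-0.387  0.     0.922]
 [-0.922  0.001 -0.387]
 [-0.001 -1.    -0.   ]]
[  2.1 290.5  -1.2] [ 0.73 -0.06 -0.71  1.71 -0.04  1.48 -0.38]
```

View pics/s1.png

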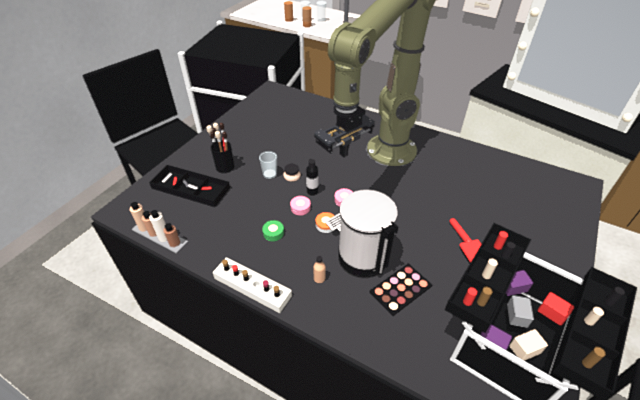

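The arm is hovering at about 300 mm, roughly 72 mm behind the tin along the plate's edge direction. The tin is still at about (325,222) with everything undisturbed. I'll descend next.

Emit:
play_rows --translation '[[2,30,0],[0,38,0],[0,38,0],[0,38,0],[0,38,0],[0,36,0],[0,30,0],[0,22,0],[0,12,0],[0,6,0]]' --turn '[[0,0,0],[0,0,0],[0,0,0],[0,0,0],[0,0,0],[0,0,0],[0,0,0],[0,0,0],[0,0,0],[0,0,0]]' --fingers '[-1,-1,-1,-1,-1,-1,-1,-1,-1,-1]'

```text
time: 3.53
position: [0.4768, -0.0204, 0.0126]
tool_rot: [-0.994, 1.502, -1.498]
ft_force: [-0.4, -0.2, 0.4]
grip_width: 0.006
```

```bash
python3 - <<'E'
from h import *
s,R=st(); print(R.round(3))
a=ctrl.get_image("scene"); t=ctrl.get_image("top")
b=np.hstack([cv2.resize(a[150:270,260:420],(400,300),interpolation=2),cv2.resize(t[130:280,220:420],(400,300),interpolation=2)]); cv2.imwrite("pics/2.png",b)
E
```

```text
t 3.53 p [476.8 -20.4  12.6] F [-0.38 -0.15  0.4 ] grip 0.006
[[-0.392 -0.004  0.92 ]
 [-0.92   0.    -0.392]
 [ 0.001 -1.    -0.003]]
```

View pics/2.png

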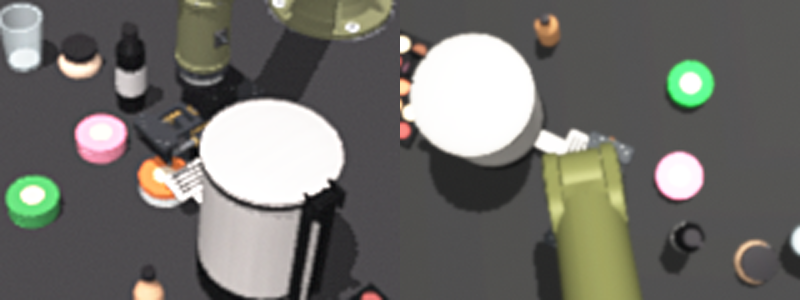

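Emit:
play_rows --translation '[[-3,0,0],[-3,0,0],[0,0,5],[0,0,5],[0,0,5],[0,0,4],[0,0,4],[0,0,4],[0,0,4],[0,0,4]]' --turn '[[0,0,0],[0,0,0],[0,0,0],[0,0,0],[0,0,0],[0,0,0],[0,0,0],[0,0,0],[0,0,0],[0,0,0]]' --fingers '[-1,-1,-1,-1,-1,-1,-1,-1,-1,-1]'

```text
time: 4.47
position: [0.5132, -0.0276, 0.0144]
tool_rot: [-0.992, 1.499, -1.499]
ft_force: [-1.2, 0.3, 0.6]
grip_width: 0.006
```

```bash
cat >> h.py <<'E'
def look(k):
    s,R=st(); p=s["position"]; U=np.array([-.39,-.921]);V=np.array([.921,-.39])
    print("TCP u,v",(p[:2]@U*1000).round(1),(p[:2]@V*1000).round(1))
    a=ctrl.get_image("scene"); t=ctrl.get_image("top")
    b=np.hstack([cv2.resize(a[150:270,240:400],(400,300),interpolation=2),cv2.resize(t[130:280,220:420],(400,300),interpolation=2)]); cv2.imwrite(f"pics/{k}.png",b)
    m=hsvmask(a,(8,130,120),(22,255,255)); m[:195]=0;m[260:]=0;m[:,:255]=0;m[:,345:]=0
    N,L,S,C=cv2.connectedComponentsWithStats(m)
    ys,xs=np.nonzero(m); print("orange bbox",S[1:][S[1:,4]>15].tolist())
E
python3 -c "
from h import *
look('3')"
```

```text
t 4.47 p [513.2 -27.6  14.4] F [-1.19  0.31  0.61] grip 0.006
TCP u,v -174.7 483.4
orange bbox [[323, 215, 8, 4, 18], [312, 217, 18, 14, 122]]
```

View pics/3.png

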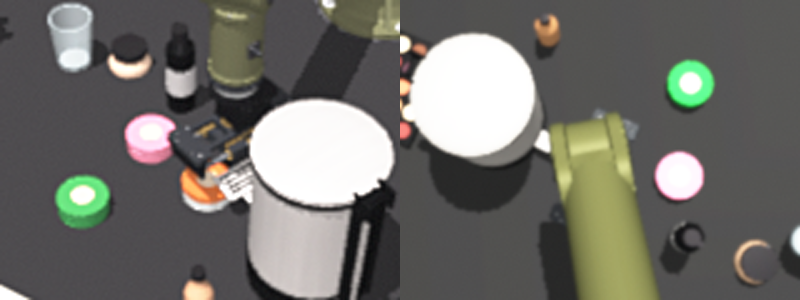

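The tin has started to slide, with its orange top now at about (321,224) in the scene view and the fingers behind it. The plate hasn't been touched.

Emit:
play_rows --translation '[[0,0,4],[0,0,4],[0,0,4],[0,0,4],[0,0,4],[0,0,4],[0,0,4],[0,0,4],[0,0,4],[0,0,2]]' --turn '[[0,0,0],[0,0,0],[0,0,0],[0,0,0],[0,0,0],[0,0,0],[0,0,0],[0,0,0],[0,0,0],[0,0,0]]' --fingers '[-1,-1,-1,-1,-1,-1,-1,-1,-1,-1]'

```text
time: 5.4
position: [0.5487, -0.0427, 0.0146]
tool_rot: [-0.991, 1.499, -1.499]
ft_force: [-0.6, 0.6, -0.0]
grip_width: 0.006
```

```bash
python3 -c "
from h import *
look('4')"
```

```text
t 5.4 p [548.7 -42.7  14.6] F [-0.55  0.61 -0.04] grip 0.006
TCP u,v -174.6 522.0
orange bbox [[304, 220, 21, 16, 196]]
```

View pics/4.png

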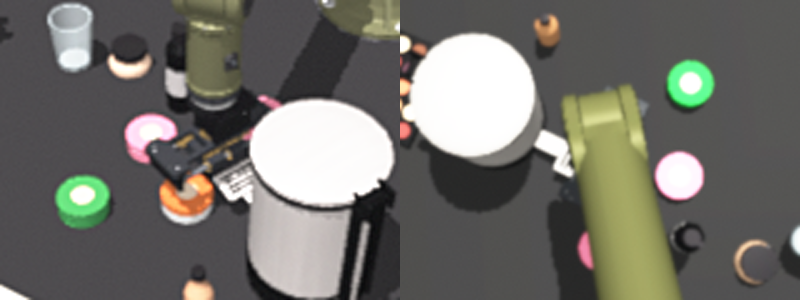

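```bash
python3 -c "
from h import *
p=ray('scene',314.5,227.8,.03);print(p, p[:2]@[-.39,-.921],p[:2]@[.921,-.39])
g=ray('scene',273,230.8,.03);print(g)"
```

```text
[ 0.59892919 -0.05576019  0.03      ] -0.1822272526335868 0.5733602583208379
[ 0.68502805 -0.17887622  0.03      ]
```

Emit:
play_rows --translation '[[0,0,4],[0,0,5],[0,0,5],[0,0,5],[0,0,5],[0,0,5],[0,0,5],[0,0,5],[0,0,4],[0,0,2]]' --turn '[[0,0,0],[0,0,0],[0,0,0],[0,0,0],[0,0,0],[0,0,0],[0,0,0],[0,0,0],[0,0,0],[0,0,0]]' --fingers '[-1,-1,-1,-1,-1,-1,-1,-1,-1,-1]'

```text
time: 6.33
position: [0.5902, -0.0604, 0.0145]
tool_rot: [-0.991, 1.499, -1.499]
ft_force: [-1.4, 1.4, 0.1]
grip_width: 0.004
```

```bash
python3 -c "
from h import *
look('5')"
```

```text
t 6.33 p [590.2 -60.4  14.5] F [-1.39  1.37  0.09] grip 0.004
TCP u,v -174.6 567.1
orange bbox [[294, 225, 22, 17, 200]]
```

View pics/5.png

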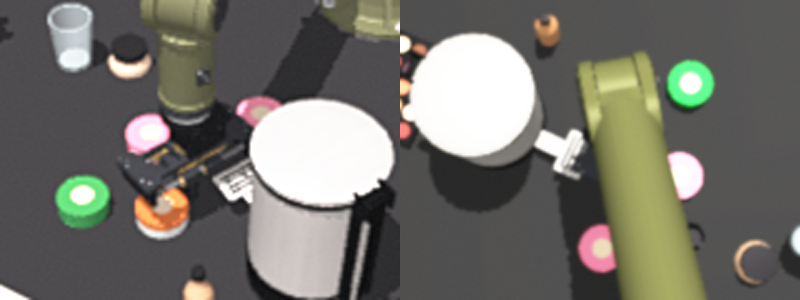

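Emit:
play_rows --translation '[[0,0,-5],[0,0,-6],[0,-6,0],[0,-12,0],[0,-16,0],[0,-18,0],[0,-18,0],[0,-18,0],[0,-14,0],[0,-8,0]]' --turn '[[0,0,0],[0,0,0],[0,0,0],[0,0,0],[0,0,0],[0,0,0],[0,0,0],[0,0,0],[0,0,0],[0,0,0]]' --fingers '[-1,-1,-1,-1,-1,-1,-1,-1,-1,-1]'

```text
time: 7.27
position: [0.5806, -0.0556, 0.1276]
tool_rot: [-0.989, 1.495, -1.501]
ft_force: [0.6, 0.4, 0.3]
grip_width: 0.007
```

```bash
python3 -c "
from h import *
look('6')"
```

```text
t 7.27 p [580.6 -55.6 127.6] F [0.6  0.42 0.32] grip 0.007
TCP u,v -175.2 556.5
orange bbox [[294, 224, 22, 18, 240]]
```

View pics/6.png

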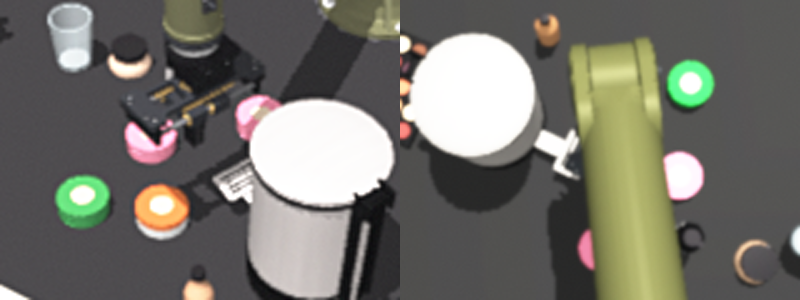

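```bash
python3 -c "
from h import *
p=ray('scene',240+(161.5)/2.5-.3,150+205/2.5-.3,.03);print(p, p[:2]@[-.39,-.921],p[:2]@[.921,-.39])
g=ray('scene',240+83/2.5-.3,150+194/2.5-.3,.03);print('green',g,np.linalg.norm(g-p))"
```

```text
[ 0.63305525 -0.07845953  0.03      ] -0.17463032041826906 0.6136430980999514
green [ 0.67134838 -0.18855295  0.03      ] 0.11656296985910294
```

Emit:
play_rows --translation '[[-3,0,-3],[-5,0,-5],[-5,0,-6],[-5,0,-7],[-5,0,-7],[-5,0,-7],[-4,0,-6],[-3,0,-5],[-2,0,-3],[-1,0,-2]]' --turn '[[0,0,0],[0,0,0],[0,0,0],[0,0,0],[0,0,0],[0,0,0],[0,0,0],[0,0,0],[0,0,0],[0,0,0]]' --fingers '[-1,-1,-1,-1,-1,-1,-1,-1,-1,-1]'

```text
time: 8.2
position: [0.547, -0.0002, 0.1247]
tool_rot: [-0.992, 1.498, -1.499]
ft_force: [-0.6, 0.1, -0.4]
grip_width: 0.007
```

Emit:
play_rows --translation '[[0,4,0],[0,8,0],[0,10,0],[0,10,0],[0,8,0],[0,6,0],[0,5,0],[0,3,0],[0,2,0],[0,0,0]]' --turn '[[0,0,0],[0,0,0],[0,0,0],[0,0,0],[0,0,0],[0,0,0],[0,0,0],[0,0,0],[0,0,0],[0,0,0]]' --fingers '[-1,-1,-1,-1,-1,-1,-1,-1,-1,-1]'

```text
time: 9.03
position: [0.5472, -0.0007, 0.0682]
tool_rot: [-0.992, 1.499, -1.499]
ft_force: [-0.5, 0.4, 0.3]
grip_width: 0.003
```

```bash
python3 -c "
from h import *
look('7')"
```

```text
t 9.03 p [547.2  -0.7  68.2] F [-0.52  0.45  0.35] grip 0.003
TCP u,v -212.7 504.3
orange bbox [[294, 224, 22, 18, 246]]
```

View pics/7.png

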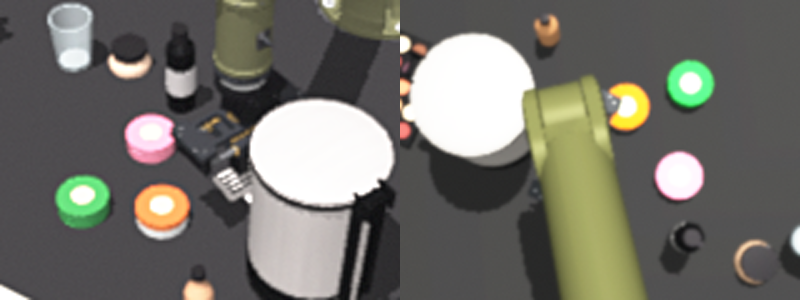

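The tin is clear at (0.633, -0.078). That is about 34 mm from the plate's side and about 40 mm from the green tin. The fingers are now over the plate, so I'll press slowly.

Emit:
play_rows --translation '[[0,2,0],[0,2,0],[0,2,0],[0,1.5,0],[0,1,0],[0,0.8,0],[0,0.6,0],[0,0.6,0],[0,0.6,0],[0,0.6,0]]' --turn '[[0,0,0],[0,0,0],[0,0,0],[0,0,0],[0,0,0],[0,0,0],[0,0,0],[0,0,0],[0,0,0],[0,0,0]]' --fingers '[-1,-1,-1,-1,-1,-1,-1,-1,-1,-1]'

```text
time: 9.97
position: [0.5473, -0.0008, 0.0568]
tool_rot: [-0.991, 1.499, -1.499]
ft_force: [-0.2, 0.5, -0.7]
grip_width: 0.008
```

Emit:
play_rows --translation '[[0,0.6,0],[0,0.6,0],[0,0.6,0],[0,0.6,0],[0,0.6,0],[0,0.6,0],[0,0.6,0],[0,0.6,0],[0,0.6,0],[0,0.6,0]]' --turn '[[0,0,0],[0,0,0],[0,0,0],[0,0,0],[0,0,0],[0,0,0],[0,0,0],[0,0,0],[0,0,0],[0,0,0]]' --fingers '[-1,-1,-1,-1,-1,-1,-1,-1,-1,-1]'

```text
time: 10.8
position: [0.5472, -0.0014, 0.0524]
tool_rot: [-0.993, 1.498, -1.501]
ft_force: [-5.5, -1.1, 12.3]
grip_width: 0.005
```

```bash
python3 -c "
from h import *
look('8')"
```

```text
t 10.8 p [547.2  -1.4  52.4] F [-5.47 -1.13 12.35] grip 0.005
TCP u,v -212.2 504.5
orange bbox [[294, 224, 22, 18, 245]]
```

View pics/8.png

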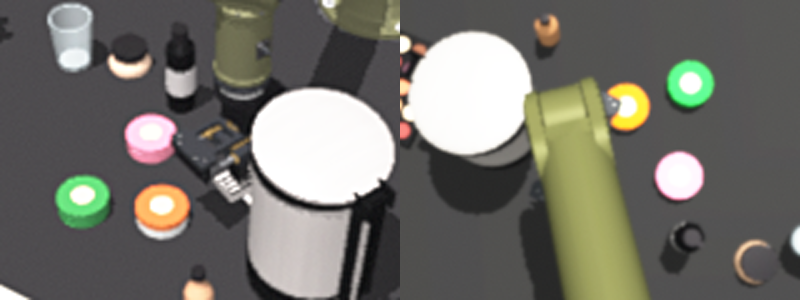

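The lid has started to lift at about 12 N, so the contact is good. I'll keep going at the same slow rate.

Emit:
play_rows --translation '[[0,0.6,0],[0,0.6,0],[0,0.6,0],[0,0.6,0],[0,0.6,0],[0,0.6,0],[0,0.6,0],[0,0.6,0],[0,0.6,0],[0,0.6,0]]' --turn '[[0,0,0],[0,0,0],[0,0,0],[0,0,0],[0,0,0],[0,0,0],[0,0,0],[0,0,0],[0,0,0],[0,0,0]]' --fingers '[-1,-1,-1,-1,-1,-1,-1,-1,-1,-1]'

```text
time: 11.73
position: [0.5468, -0.0022, 0.0463]
tool_rot: [-0.994, 1.499, -1.502]
ft_force: [-6.7, -2.9, 13.6]
grip_width: 0.006
```

Emit:
play_rows --translation '[[0,0.6,0],[0,0.6,0],[0,0.6,0],[0,0.6,0],[0,0.6,0],[0,0.6,0],[0,0.6,0],[0,0.6,0],[0,0.6,0],[0,0.6,0]]' --turn '[[0,0,0],[0,0,0],[0,0,0],[0,0,0],[0,0,0],[0,0,0],[0,0,0],[0,0,0],[0,0,0],[0,0,0]]' --fingers '[-1,-1,-1,-1,-1,-1,-1,-1,-1,-1]'

```text
time: 12.57
position: [0.5465, -0.0029, 0.0401]
tool_rot: [-0.995, 1.499, -1.502]
ft_force: [-6.8, -3.5, 13.3]
grip_width: 0.01
```

```bash
python3 -c "
from h import *
look('9')"
```

```text
t 12.57 p [546.5  -2.9  40.1] F [-6.84 -3.54 13.26] grip 0.01
TCP u,v -210.5 504.4
orange bbox [[294, 224, 22, 18, 243]]
```

View pics/9.png

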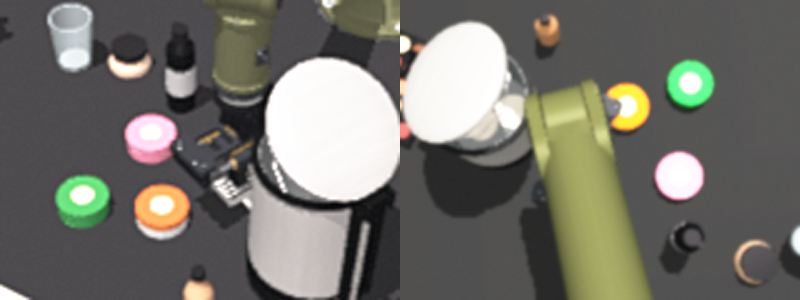

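Emit:
play_rows --translation '[[0,0.6,0],[0,0.6,0],[0,0.6,0],[0,0.6,0],[0,0.6,0],[0,0.6,0],[0,0.6,0],[0,0.6,0],[0,0.6,0],[0,0.6,0]]' --turn '[[0,0,0],[0,0,0],[0,0,0],[0,0,0],[0,0,0],[0,0,0],[0,0,0],[0,0,0],[0,0,0],[0,0,0]]' --fingers '[-1,-1,-1,-1,-1,-1,-1,-1,-1,-1]'

```text
time: 13.5
position: [0.5462, -0.0034, 0.0338]
tool_rot: [-0.996, 1.499, -1.503]
ft_force: [-6.2, -4.0, 11.4]
grip_width: 0.004
```

Emit:
play_rows --translation '[[0,0.6,0],[0,0.6,0],[0,0.6,0],[0,0.6,0],[0,0.6,0],[0,0.6,0],[0,0.6,0],[0,0.6,0],[0,0.6,0],[0,0.6,0]]' --turn '[[0,0,0],[0,0,0],[0,0,0],[0,0,0],[0,0,0],[0,0,0],[0,0,0],[0,0,0],[0,0,0],[0,0,0]]' --fingers '[-1,-1,-1,-1,-1,-1,-1,-1,-1,-1]'

```text
time: 14.33
position: [0.5461, -0.0037, 0.0276]
tool_rot: [-0.996, 1.499, -1.503]
ft_force: [-5.5, -5.8, 10.6]
grip_width: 0.005
```

Emit:
play_rows --translation '[[0,0.5,0],[0,0.5,0],[0,0.5,0],[0,0.5,0],[0,0.5,0],[0,0.5,0],[0,0.4,0],[0,0.4,0],[0,0.4,0],[0,0.4,0]]' --turn '[[0,0,0],[0,0,0],[0,0,0],[0,0,0],[0,0,0],[0,0,0],[0,0,0],[0,0,0],[0,0,0],[0,0,0]]' --fingers '[-1,-1,-1,-1,-1,-1,-1,-1,-1,-1]'

```text
time: 15.17
position: [0.5461, -0.0037, 0.0231]
tool_rot: [-0.996, 1.499, -1.503]
ft_force: [-6.5, -6.1, 14.1]
grip_width: 0.003
```

```bash
python3 -c "
from h import *
look('10')"
```

```text
t 15.17 p [546.1  -3.7  23.1] F [-6.53 -6.07 14.06] grip 0.003
TCP u,v -209.5 504.4
orange bbox [[294, 224, 22, 18, 245]]
```

View pics/10.png

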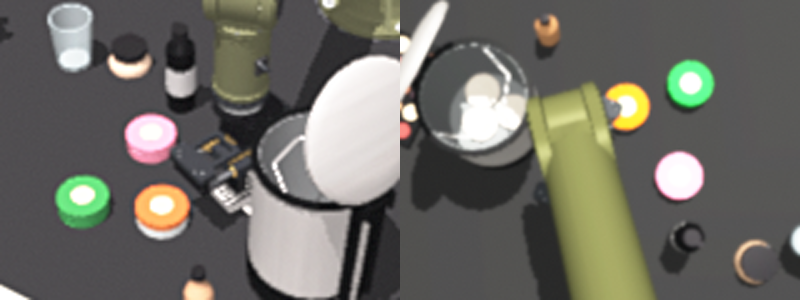

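Force is rising at z = 23 mm, so the plate is at or near its stop. I'll press a little more to make sure it holds there.

Emit:
play_rows --translation '[[0,0.4,0],[0,0.4,0],[0,0.4,0],[0,0.3,0],[0,0.3,0],[0,0.2,0],[0,0,0],[0,0,0],[0,0,0],[0,0,0]]' --turn '[[0,0,0],[0,0,0],[0,0,0],[0,0,0],[0,0,0],[0,0,0],[0,0,0],[0,0,0],[0,0,0],[0,0,0]]' --fingers '[-1,-1,-1,-1,-1,-1,-1,-1,-1,-1]'

```text
time: 16.1
position: [0.5462, -0.0038, 0.0225]
tool_rot: [-0.997, 1.499, -1.504]
ft_force: [-10.1, -5.1, 22.4]
grip_width: 0.005
```

```bash
python3 -c "
from h import *
st()"
```

```text
t 16.1 p [546.2  -3.8  22.5] F [-10.14  -5.09  22.45] grip 0.005
```

```bash
python3 -c "
from h import *
look('11')
a=ctrl.get_image('scene');cv2.imwrite('pics/s_end.png',a);t=ctrl.get_image('top')
for n,im,o in(('top',t,cv2.imread('pics/top0.png')),('scene',a,cv2.imread('pics/scene0.png'))):
  for lo,hi in(((50,120,80),(80,255,255)),((150,60,120),(175,255,255))):
    for x in(o,im):
      N,L,S,C=cv2.connectedComponentsWithStats(hsvmask(x,lo,hi));print(n,[q[:4].tolist() for q in S[1:] if q[4]>60])
st()"
```

```text
t 16.1 p [546.2  -3.8  22.5] F [-10.14  -5.09  22.45] grip 0.005
TCP u,v -209.6 504.5
orange bbox [[294, 224, 22, 18, 243]]
top [[353, 160, 24, 24]]
top [[353, 160, 24, 24]]
top [[347, 206, 25, 24], [308, 241, 26, 26]]
top [[347, 206, 25, 24]]
scene [[263, 221, 21, 20]]
scene [[263, 221, 21, 20]]
scene [[334, 188, 19, 19], [290, 195, 21, 21]]
scene [[290, 195, 21, 21]]
t 16.3 p [546.1  -3.8  22.5] F [-10.73  -5.55  21.54] grip 0.006
```

View pics/s_end.png

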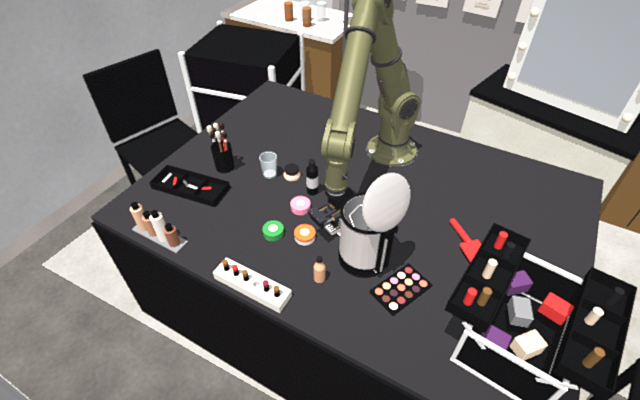

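The lid stands fully open with its disc at (385,205). The orange tin is at (305,234), clear of the pedal, and the other things look unmoved. The hold is steady at z = 22.5 mm and about 22 N, so I'll hand it in.

```bash
python3 -c "
from bench import ctrl
print(ctrl.close_job())"
```

```text
the job is handed in; nothing more can be done
None
```

The bin is open and I handed the job in with the pedal held fully down, about 16 s into the 48 s allowed.

- **Tin:** I pushed the orange tin about 95–100 mm sideways along the plate's outer edge with shut fingers, without lifting or tipping it. It ended about 34 mm clear of the side of the foot plate and about 40 mm from the green tin.
- **Pedal:** I pressed it at about 7 mm/s and the lid followed smoothly to fully open. In the last check the fingertips were at 22.5 mm, where the pedal is on its stop. The upward force was steady at about 22 N.
- **Other things:** The green tin and one pink tin showed the same pixel positions as at the start, and the rest looked unmoved in the final picture. In that final check the other pink tin was hidden by the arm or its shadow. It was visible in the pictures during the push, and no move came near it at table height.
- **Sideways force:** There was also a sideways force of about 12 N on the fingertips at the end, probably friction from the plate moving in an arc. I left it because the hold was steady.

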